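# Set the load box to its third range through the H gate

## Robot

A 7-joint arm with a two-finger parallel gripper is mounted at the origin on the work surface. World frame = base frame: x ahead of the robot, y to its left, z up, the work surface at z = 0. Lengths are in mm, angles in rad, forces in N, time in s.
With the tool pointing down it reaches from about 350 to 900 mm from the base axis. Payload 7.2 kg.
Tool frame: the origin (TCP) lies midway between the tips of the shut fingers; the grasp point (between the pads) lies 19 mm behind it; z points along the fingers, y is the line along which they close (so a half turn about z gives the same grasp; the last joint's range is limited). The gripper opens to 85 mm and grips with 20 to 120 N. Pads are 22 mm wide; open, the fingers measure 114 mm over their backs; the gripper's body (76 mm by 85 mm) begins 54 mm behind the grasp point. The pads swing forward as they close: fully open they stand 13 mm farther back than shut.
Start: joints at [1.101, 0.411, -0.013, 1.596, 0.006, 1.134, -0.082], TCP at [244.411, -575.232, 231.297] pointing down, gripper open.
Joint ranges: [-2.95, 2.95], [-0.29, 1.99], [-1.47, 1.44], [0.14, 2.54], [-1.03, 4.17], [0.13, 1.85], [-2.86, 2.86]. Speed limits (rad/s): [2.39, 2.39, 3.01, 3.01, 3.14, 3.14, 3.14].

## Interface

Orientations are given as a rotation vector (axis times angle).
In Python, from workcell import * gives the robot as it stands. The module is installed in compiled form; this text tells all that it offers.
- The arm moves only by the tool step_arm, never from a script. Its argument "motion" is one flat list of numbers, 4 for each row, row after row: the shift along the tool's x, y, z in mm, then the turn about the tool's z in degrees. In form: [dx, dy, dz, spin, dx, dy, dz, spin, ...]. A call has 1 to 8 rows; each row shifts and turns the commanded pose from where the row before left it, along the tool's axes as they then stand; what a row does not reach is not made up. A row lasts 1/12 s, in which the tool goes at most 41.7 mm and 7.16 degrees, less where a joint would pass 70% of its speed; a pose out of reach is approached as far as the arm can. A call is refused whole if a number of a shift passes 41.7 or a number of a turn 7.16, either way. A call with a gripper value outside its range is refused whole. "fingers" is the opening in per cent of the stroke, from 0 (shut) to 100 (fully open), set as the call begins (left out, the last holds). The fingers move at their own pace and stop on an object; "force" is the grip in N (left out, the last holds). Time passes only in rows, so rows that do not move let the fingers close. It gives the time, the measured TCP pose, the force, the opening and the grip force at its end, in the units of the state.
- sense(): the state, without advancing time (a new reading comes with each control period).
- camera(name): name is "scene" or "top" or "wrist"; returns a dict with "color" (400x640x3 uint8, red, green, blue), "fx", "fy", "cx", "cy" (pixels), "R" (3x3) and "t" (3): a world point X has camera coordinates R X + t. Camera axes: x right, y down, z forward; pixel columns grow to the right and rows downward; lengths in mm; the calibration is good to about 2 mm. A picture is of the moment at which its call begins. There is no depth.
- close_job(): hands the job in; it is judged then, once.
Trained networks look in a picture, given as the dict that the camera call returned (one of the last four; its "shot" number tells which), for a name from the list of things; names that differ only in an ending like _2 or _b are one class to them, and where a whole thing is asked for, a point or a joint stands for the part that bears it (a point fixed in the world has none). Each returns a list of dicts, best first, with "conf" (0 to 1); they miss things now and then, are a little off and sometimes report something else, mostly with a low value. They report only what shows in the picture. A call takes as long as a camera call.
- find_in(label, picture): "box" ([centre column, centre row, width, height] as shares, 0 to 1, of the picture: columns of its width, rows of its height, round what is visible of it).
- cut_out(label, picture): "region" (400x640 bool, what is visible of it) and "box" ([centre column, centre row, width, height] as shares, 0 to 1, of the picture: columns of its width, rows of its height, round what is visible of it).
- place_of(label, picture): "point" ([column, row] as shares, 0 to 1, of the picture: columns of its width, rows of its height: a listed point, or the origin of a listed thing).
The state is a dict: "t": time; "joint_positions": joint angles; "joint_vel": joint speeds; "tau": joint torques, N m; "tool_pos": TCP position; "tcp_rot": TCP orientation; "ft_force": force on the tool from outside, world axes, zero at the start; "torque": the same for the moment, N m; "width": opening from 0.0 (shut) to 1.0 (fully open); "grip_force": force on a finger pad.
Only numpy, scipy, OpenCV 4.12 (cv2) and the standard library are available. Lean on these libraries where they do the work, as an engineer would, in place of code of your own. Each camera call takes 0.05 s, during which the arm holds its last target. There are 200 camera calls.

## Task

Set the load box to its third range: pushing the black ball of the selector lever with the fingertips, bring the lever to the crossbar of the H-shaped gate, push it across to the right-hand side (as the robot sees it) and then forward, away from the robot, fully home into the third slot, the one with three dots. Push gently and never grip the lever, leave the other things on the bench where they stand, and finish with the hand clear.

Things in the scene. Friction and masses are not known exactly. Their poses are not given: they have to be found in the camera images.
- load_box: Grey instrument case fixed on the bench, 200 (its x) x 240 (its y) x 88 mm high, with an aluminium gate plate 130 mm square and 4 mm thick on top and a lever standing up through it. Origin: centre of the underside. x points forward, away from the robot (yaw within 0.45 rad of the world's), y left, z up. The lever pivots at x = 0, y = 0, z = 27 mm of this frame.
- gate_mid (a point): Middle of the H gate, on the plate's upper face, 92 mm above the bench; axes as load_box. Two slots along x, 62 mm long, centred at y = +16 (left) and -16 mm (right), joined at x = 0 by a crossbar along y, 14 mm wide, corners rounded by 6 mm. Dots count the slot ends: 1 left forward, 2 left rear, 3 right forward (the goal), 4 right rear.
- slot3 (a point): Where the axis of the lever's steel shaft (10 mm in diameter) crosses the gate plate when home in the third slot, right forward: 23 mm forward and 16 mm to the right of gate_mid. Axes as load_box.
- knob (a point): Centre of the black ball, 30 mm in diameter, on top of the lever, 135 mm from the pivot. With a = selector_across, f = selector_fore it lies in the load_box frame at x = 135 sin f, y = -135 cos f sin a, z = 27 + 135 cos f cos a (mm): 150 to 162 mm above the bench. Its axes tilt with the lever.
- selector_across (a joint): Sideways tilt of the lever, rad: -0.25 leftmost (left slots, where every run starts), 0 middle, +0.25 rightmost (right slots); stops at both ends. Moves freely only in the crossbar (selector_fore within 0.03 of 0; the rounded corners guide it in from a little farther out). Stays where it is left; moving it takes about 3 N at the ball.
- selector_fore (a joint): Fore and aft tilt of the lever, rad: +0.35 fully forward (away from the robot), 0 in the crossbar, -0.35 fully back; stops at both ends. Starts anywhere along the left slots. Leaves the crossbar only at the far left or far right of the gate. Stays where it is left; moving it takes about 3 N at the ball.
- meter: Bystander: loose black hand multimeter lying on the bench, 170 x 85 x 36 mm (round dial to 44 mm). Origin: centre of the underside.
- spool: Bystander: loose metal spool standing on its flange, 60 mm in diameter, 50 mm high. Origin: centre of the underside.
- can: Bystander: loose upright blue capacitor can, 45 mm in diameter, 80 mm high. Origin: centre of the underside.

How it is judged (in metres and radians):
On the way, in this order (a step that is already met when the one before it is completed fails the run):
1. the lever is across on the right-hand side, in the crossbar (value of joint selector_across above 0.17 rad and value of joint selector_fore between -0.2 and 0.2 rad), for 0.05 s.
2. the lever is home in the third slot, right forward (value of joint selector_fore above 0.3 rad and value of joint selector_across above 0.19 rad), for 0.2 s.
At the end, for the whole second after the job is handed in: selector_fore above 0.30 rad and selector_across above 0.19 rad (lever home in the right forward slot), at rest; the meter, spool and can within 20 mm of where they stood and upright (all of step 2 and value of joint selector_fore below 0.4 rad and velocity of joint selector_fore between -0.05 and 0.05 rad/s and velocity of joint selector_across between -0.05 and 0.05 rad/s and distance of each of meter, spool, can from where it was at the start of the episode below 0.02 m and angle between each of meter, spool, can's own z axis and vertical below 0.2 rad); the robot touches nothing.
It fails at once if the lever is gripped or forced (over 32 N between fingers and lever) (contact force between the fingers and selector_across above 32 N).
It fails at once if the meter is moved more than 20 mm, lifted or knocked over (distance of meter from where it was at the start of the episode above 0.02 m or angle between meter's own z axis and vertical above 0.3 rad).
It fails at once if the spool is moved more than 20 mm, lifted or knocked over (distance of spool from where it was at the start of the episode above 0.02 m or angle between spool's own z axis and vertical above 0.3 rad).
It fails at once if the can is moved more than 20 mm, lifted or knocked over (distance of can from where it was at the start of the episode above 0.02 m or angle between can's own z axis and vertical above 0.3 rad).
It also fails if it takes over 69 s, if anything falls off the work surface, if the arm or the gripper's body presses on something with over 40 N, if the wrist force passes 120 N, or if a joint passes its speed limit or range.

## Working session

There is one attempt and no reset: what is moved stays moved. The work goes in short steps, Python scripts to look and compute and a tool call to move; the robot and the scene stay as the last step left them, time stands still between calls to the robot, and variables do not carry over. Pictures are saved under pics/ and viewed, at most 10 in all, crops included, and the job is handed in when it is done.

Besides the shell and the picture viewer there is one more tool, called after "Call:" as a command line: name --argument value ..., lists and objects as JSON in quotes. step_arm: Moves the arm, as the interface text tells. Its arguments: {"type":"object","properties":{"motion":{"type":"array"},"fingers":{"type":"number"},"force":{"type":"number"}},"required":["motion"]}

```bash
mkdir -p pics; cat > h.py <<'E'
from workcell import *
import numpy as np, cv2
from scipy.spatial.transform import Rotation as Ro
from scipy.optimize import least_squares
def ray(p,px):
    R=np.array(p['R']);t=np.array(p['t'])
    d=R.T@np.array([(px[0]-p['cx'])/p['fx'],(px[1]-p['cy'])/p['fy'],1]);return -R.T@t,d/np.linalg.norm(d)
def atz(p,px,z):
    c,d=ray(p,px);return c+d*(z-c[2])/d[2]
def proj(p,X):
    q=np.array(p['R'])@X+np.array(p['t']);return np.array([p['fx']*q[0]/q[2]+p['cx'],p['fy']*q[1]/q[2]+p['cy']])
def S():
    s=sense();print('t',round(s['t'],2),'tcp',np.round(s['tool_pos'],1),'rot',np.round(s['tcp_rot'],3),'F',np.round(s['ft_force'],1),'w',s['width']);return s
E
python3 - <<'E'
from h import *
s=S();print(Ro.from_rotvec(s['tcp_rot']).as_matrix().round(2))
for n in ('scene','top'):
    p=camera(n);cv2.imwrite(f'pics/{n}0.png',p['color'][:,:,::-1]);print(n,'cam',np.round(-np.array(p['R']).T@p['t']),p['fx'])
    for l in ('gate_mid','knob','slot3','load_box','meter','spool','can'):
        r=place_of(l,p)[:2]
        print(l,[(np.round(np.array(q['point'])*[640,400],1),round(q['conf'],2),atz(p,np.array(q['point'])*[640,400],{'gate_mid':92,'slot3':92,'knob':157}.get(l,0)).round(0)[:2]) for q in r])
E
```

```text
t 0.0 tcp [ 244.2 -574.8  230.4] rot [-3.077e+00 -6.270e-01  1.000e-03] F [-0.3 -0.5  0.1] w 1.0002368277996203
[[ 0.92  0.39 -0.  ]
 [ 0.39 -0.92  0.  ]
 [-0.   -0.   -1.  ]]
scene cam [1487.  335.  806.] 413.115529179974
gate_mid [(array([339.3, 223.9]), 0.73, array([571.,  98.]))]
knob [(array([350.1, 205.1]), 0.49, array([563., 127.]))]
slot3 [(array([330.4, 224.8]), 0.71, array([582.,  75.]))]
load_box [(array([336.8, 246.7]), 0.81, array([565.,  90.]))]
meter [(array([399.3, 292.8]), 0.62, array([702., 296.]))]
spool [(array([270.3, 224.4]), 0.65, array([ 515., -147.]))]
can [(array([298.7, 214. ]), 0.83, array([436., -77.]))]
top cam [ 484.   74. 1041.] 366.2272061900567
gate_mid [(array([293.8, 203. ]), 0.7, array([570., 104.]))]
knob [(array([282. , 193.5]), 0.51, array([587., 131.]))]
slot3 [(array([305. , 196.6]), 0.83, array([586.,  75.]))]
load_box [(array([296.2, 203.8]), 0.61, array([576., 100.]))]
meter [(array([227.2, 157.5]), 0.94, array([709., 299.]))]
spool [(array([379.5, 223.5]), 0.88, array([ 520., -138.]))]
can [(array([362.2, 257.2]), 0.78, array([424., -87.]))]
```

```bash
python3 - <<'E'
import cv2,numpy as np
a=cv2.imread('pics/scene0.png')[150:310,230:430];b=cv2.imread('pics/top0.png')[130:290,200:400]
cv2.imwrite('pics/m0.png',np.vstack([cv2.resize(x,(800,640)) for x in(a,b)])[:,:] if 0 else np.hstack([cv2.resize(x,(400,320),interpolation=3) for x in(a,b)]))
E
```

```text
(no output)
```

View pics/m0.png

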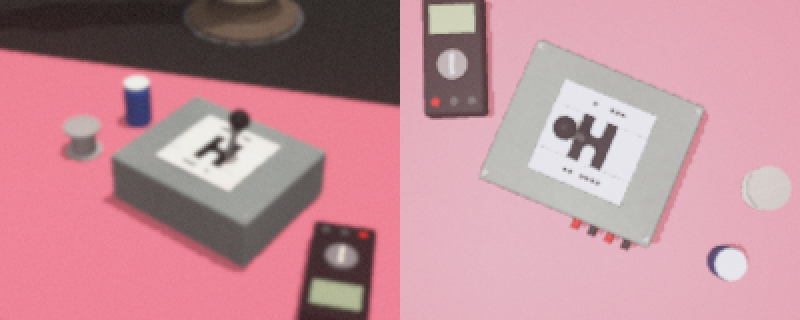

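View pics/top0.png

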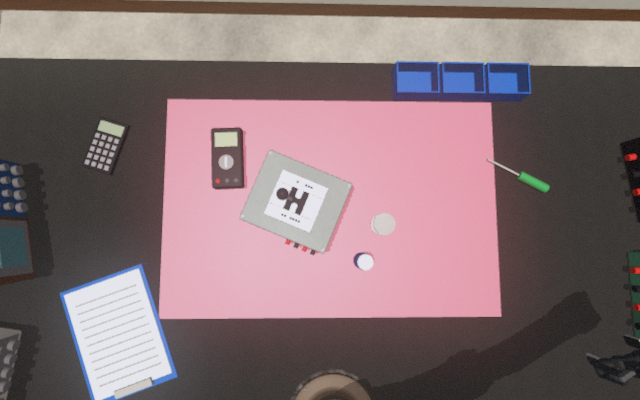

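The pictures show the box turned clockwise (yaw about -0.4) and the black ball over the left side of the H, at about (282,193) in the top view. The can and spool stand to its right and the meter to its left. Next I fit the plate and the ball more precisely.

```bash
cat >> h.py <<'E'
def plate(p):
    reg=cut_out('load_box',p)[0]['region']
    k=cv2.dilate(reg.astype(np.uint8),np.ones((5,5)));g=p['color'].min(2)
    m=((g>205)&(k>0)).astype(np.uint8)
    n,l,st,_=cv2.connectedComponentsWithStats(m);i=1+np.argmax(st[1:,4])
    ys,xs=np.where(l==i)
    P=np.array([atz(p,(x,y),92)[:2] for x,y in zip(xs,ys)],np.float32)
    return cv2.minAreaRect(P)
def knobpx(p,l='knob'):
    return [(np.array(q['point'])*[640,400],q['conf']) for q in place_of(l,p)[:1]][0]
def kn(c,yaw,a,f):
    v=np.array([135*np.sin(f),-135*np.cos(f)*np.sin(a),27+135*np.cos(f)*np.cos(a)])
    return np.array([c[0],c[1],0])+Ro.from_euler('z',yaw).apply(v)
E
python3 - <<'E'
from h import *
for n in ('top','scene'):
    p=camera(n);r=plate(p);print(n,'plate',np.round(r[0],1),np.round(r[1],1),np.deg2rad(r[2]))
    g=p['color'].max(2)
    px=[]
    for l in('knob',):
        q=knobpx(p);b=q[0]
        x0,y0=int(b[0])-9,int(b[1])-9
        print('knob net',b,'cut',[(np.array(u['box'])*[640,400,640,400]).round(1) for u in cut_out('knob',p)[:1]])
E
```

```text
top plate [576.5  98.8] [131.  126.5] 1.1717992685922987
knob net [279.808 193.2  ] cut []
scene plate [575.6  97.8] [129.6 124.8] 1.183930366831773
knob net [349.312 210.48 ] cut [array([349.8, 215.6,  12.3,  23.5])]
```

```bash
python3 - <<'E'
from h import *
c=(576,98.3);yaw=-.393
for n,px in(('top',(282.3,193.3)),('scene',(349,209.5))):
    p=camera(n)
    r=least_squares(lambda v:proj(p,kn(c,yaw,*v))-px,[-.25,0]);print(n,r.x)
    r=least_squares(lambda v:proj(p,kn(c,yaw,-.25,v[0]))-px,[0]);print(n,r.x,r.fun,kn(c,yaw,-.25,r.x[0]))
print(Ro.from_euler('z',yaw).apply([[1,0,0],[0,1,0]]))
E
```

```text
top [-0.25077523 -0.01370555]
top [-0.01372579] [0.03750472 0.01580521] [587.07786412 129.8599906  157.79085564]
scene [-0.24111535 -0.02106514]
scene [-0.017458] [0.23810906 0.31668338] [586.61173881 130.05112647 157.78324422]
[[ 0.92376433 -0.38296143  0.        ]
 [ 0.38296143  0.92376433  0.        ]]
```

Call:
step_arm --motion '[0,0,0,6.5,0,0,0,6.5,0,0,0,6.5,0,0,0,6.5,0,0,0,6.5,0,0,0,6.5,0,0,0,6.3,0,0,0,0]' --fingers 0 --force 20

```text
t: 1.97
tool_pos: [244.6, -575.2, 231.3]
tcp_rot: [3.081, -0.614, -0.0]
ft_force: [0.0, -0.4, 0.4]
width: -0.001
grip_force: 0.0
```

Call:
step_arm --motion '[2.2,-30,0,0,2.2,-35,0,0,2.2,-35,0,0,2.2,-35,0,0,2.2,-35,0,0,2.2,-35,0,0,2.2,-35,0,0,2.2,-35,0,0]'

```text
t: 2.63
tool_pos: [365.4, -325.9, 231.6]
tcp_rot: [3.083, -0.6, 0.001]
ft_force: [0.1, -0.2, 0.3]
width: -0.002
grip_force: 0.0
```

Call:
step_arm --motion '[2.2,-35,0,0,2.2,-35,0,0,2.2,-35,0,0,2.2,-35,0,0,2.2,-35,0,0,2.2,-35,0,0,2.2,-35,0,0,2.2,-35,0,0]'

```text
t: 3.3
tool_pos: [487.9, -73.4, 231.7]
tcp_rot: [3.083, -0.601, 0.001]
ft_force: [0.1, -0.6, 0.3]
width: 0.003
grip_force: 0.0
```

```bash
cat >> h.py <<'E'
C=np.array([576,98.3]);Y=-.393
def B():
    s=S();R=Ro.from_rotvec(s['tcp_rot']).as_matrix()
    q=Ro.from_euler('z',-Y).apply(np.array(s['tool_pos'])-[*C,0]);print('box-frame tcp',q.round(1),'tool yaw',round(np.arctan2(R[1,0],R[0,0]),3));return s
E
python3 -c "
from h import *
B()"
```

```text
t 3.3 tcp [487.9 -73.4 231.7] rot [ 3.083e+00 -6.010e-01  1.000e-03] F [ 0.1 -0.6  0.3] w 0.003482508934330714
box-frame tcp [ -15.6 -192.3  231.7] tool yaw -0.385
```

Call:
step_arm --motion '[1.7,-35,0,0,1.7,-35,0,0,1.7,-35,0,0,1.7,-35,0,0,1.7,-35,0,0,1.7,-35,0,0,1.7,-35,0,0,1.7,-30,0,0]'

```text
t: 3.97
tool_pos: [604.8, 176.9, 231.3]
tcp_rot: [-3.083, 0.599, -0.0]
ft_force: [0.8, -0.8, -0.1]
width: 0.002
grip_force: 0.0
```

Call:
step_arm --motion '[0,0,0,0,0,0,20,0,0,0,25,0,0,0,25,0,0,0,15,0,0,0,0,0]'

```text
t: 4.47
tool_pos: [602.1, 173.2, 142.6]
tcp_rot: [3.08, -0.601, -0.008]
ft_force: [-0.4, -0.2, -1.3]
width: 0.001
grip_force: 0.0
```

```bash
python3 -c "
from h import *
B()
for n in('top','scene'):
  p=camera(n);cv2.imwrite('pics/%s1.png'%n,p['color'][:,:,::-1])
a=cv2.imread('pics/scene1.png')[150:310,230:430];b=cv2.imread('pics/top1.png')[130:290,200:400]
cv2.imwrite('pics/m1.png',np.hstack([cv2.resize(x,(400,320),interpolation=3) for x in(a,b)]))
"
```

```text
t 4.47 tcp [602.1 173.2 142.6] rot [ 3.08  -0.601 -0.008] F [-0.4 -0.2 -1.3] w 0.0011623700584609093
box-frame tcp [ -4.6  79.2 142.6] tool yaw -0.386
```

View pics/m1.png

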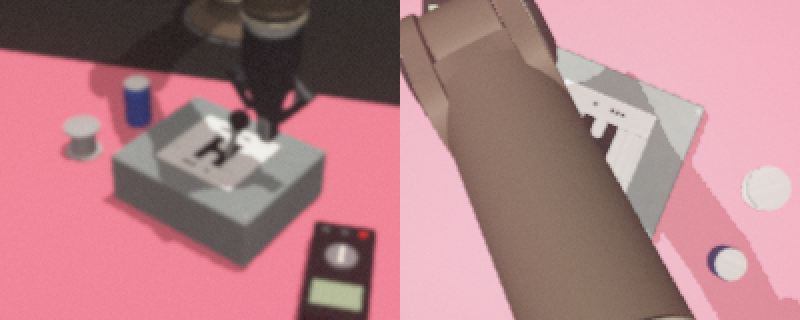

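The fingers stand just left of the ball, at crop (265,130) with the ball at (238,120). I'll push right gently.

Call:
step_arm --motion '[0,4,0,0,0,4,0,0,0,4,0,0,0,3,0,0,0,3,0,0,0,3,0,0,0,3,0,0,0,3,0,0]'

```text
t: 5.23
tool_pos: [594.6, 150.3, 147.2]
tcp_rot: [-3.081, 0.605, -0.003]
ft_force: [1.3, 4.5, 3.0]
width: -0.0
grip_force: 1.9
```

Call:
step_arm --motion '[0,2,0,0,0,2,0,0,0,2,0,0,0,0,0,0]'

```text
t: 5.57
tool_pos: [591.6, 143.3, 146.2]
tcp_rot: [3.082, -0.607, -0.0]
ft_force: [0.6, 2.6, 2.1]
width: 0.004
grip_force: 1.4
```

```bash
python3 -c "
from h import *
B()"
```

```text
t 5.57 tcp [591.6 143.3 146.2] rot [ 3.082 -0.607 -0.   ] F [0.6 2.6 2.1] w 0.003924020198798744
box-frame tcp [ -2.8  47.5 146.2] tool yaw -0.389
```

Call:
step_arm --motion '[0,3,0,0,0,3,0,0,0,3,0,0,0,3,0,0,0,3,0,0,0,3,0,0]'

```text
t: 6.07
tool_pos: [584.7, 126.7, 146.2]
tcp_rot: [3.082, -0.607, -0.0]
ft_force: [0.6, 1.4, 1.1]
width: 0.002
grip_force: 1.5
```

Call:
step_arm --motion '[0,3,0,0,0,3,0,0,0,3,0,0,0,3,0,0,0,3,0,0]'

```text
t: 6.48
tool_pos: [579.0, 112.9, 146.2]
tcp_rot: [3.082, -0.607, -0.0]
ft_force: [-0.4, 3.2, 2.3]
width: 0.002
grip_force: 1.3
```

```bash
python3 -c "
from h import *
B()
p=camera('scene');cv2.imwrite('pics/s2.png',cv2.resize(p['color'][150:310,230:430,::-1],(600,480),interpolation=3))"
```

```text
t 6.48 tcp [579.  112.9 146.2] rot [ 3.082 -0.607 -0.   ] F [-0.4  3.2  2.3] w 0.0018696429799484765
box-frame tcp [ -2.8  14.6 146.2] tool yaw -0.389
```

View pics/s2.png

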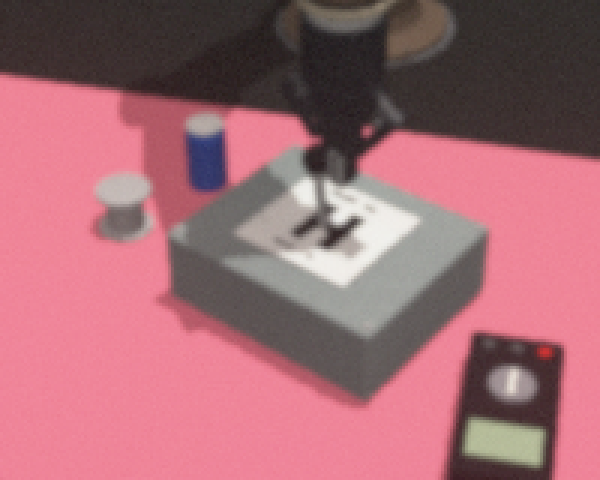

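The lever is crossing with the ball ahead of the fingers, at crop (318,160). I keep pushing to the stop.

Call:
step_arm --motion '[0,3,0,0,0,3,0,0,0,3,0,0,0,3,0,0,0,2,0,0]'

```text
t: 6.95
tool_pos: [573.4, 99.7, 145.8]
tcp_rot: [3.082, -0.607, -0.001]
ft_force: [1.0, 3.1, -2.9]
width: -0.001
grip_force: 1.4
```

Call:
step_arm --motion '[0,1.5,0,0,0,1,0,0,0,1,0,0]'

```text
t: 7.2
tool_pos: [572.4, 97.0, 146.1]
tcp_rot: [3.082, -0.607, -0.0]
ft_force: [1.0, 2.2, -1.7]
width: 0.001
grip_force: 1.3
```

```bash
python3 -c "
from h import *
B()"
```

```text
t 7.2 tcp [572.4  97.  146.1] rot [ 3.082 -0.607 -0.   ] F [ 1.   2.2 -1.7] w 0.0008542368227885612
box-frame tcp [ -2.8  -2.6 146.1] tool yaw -0.389
```

Call:
step_arm --motion '[0,1.5,0,0,0,1,0,0,0,0,0,0]'

```text
t: 7.45
tool_pos: [571.7, 95.2, 146.3]
tcp_rot: [-3.082, 0.606, -0.0]
ft_force: [0.9, 4.6, -1.6]
width: -0.002
grip_force: 2.0
```

Call:
step_arm --motion '[0,1,0,0,0,1,0,0,0,0,0,0]'

```text
t: 7.7
tool_pos: [571.4, 94.9, 146.4]
tcp_rot: [-3.08, 0.604, -0.002]
ft_force: [3.5, 7.5, -4.7]
width: 0.001
grip_force: 4.2
```

Call:
step_arm --motion '[0,1,0,0,0,0.5,0,0,0,0,0,0]'

```text
t: 7.95
tool_pos: [571.3, 94.7, 146.5]
tcp_rot: [-3.079, 0.603, -0.003]
ft_force: [4.9, 10.6, -6.7]
width: 0.001
grip_force: 5.8
```

```bash
python3 -c "
from h import *
B()"
```

```text
t 7.95 tcp [571.3  94.7 146.5] rot [-3.079e+00  6.030e-01 -3.000e-03] F [ 4.9 10.6 -6.7] w 0.0008563086061992464
box-frame tcp [ -3.   -5.1 146.5] tool yaw -0.387
```

The lever is at the right-hand stop. I'll back off and go round behind the ball.

Call:
step_arm --motion '[0,-15,0,0,0,-20,0,0,-15,0,0,0,-25,0,0,0,-20,0,5,0,0,0,0,0]'

```text
t: 8.45
tool_pos: [524.2, 148.1, 140.6]
tcp_rot: [3.081, -0.602, -0.005]
ft_force: [-1.6, 0.8, -0.9]
width: 0.001
grip_force: 0.0
```

```bash
python3 -c "
from h import *
B()
for n in('top','scene'):
  p=camera(n);cv2.imwrite('pics/%s3.png'%n,p['color'][:,:,::-1])
a=cv2.imread('pics/scene3.png')[180:260,290:390];b=cv2.imread('pics/top3.png')[130:290,200:400]
cv2.imwrite('pics/m3.png',np.hstack([cv2.resize(x,(400,320),interpolation=3) for x in(a,b)]))
"
```

```text
t 8.45 tcp [524.2 148.1 140.6] rot [ 3.081 -0.602 -0.005] F [-1.6  0.8 -0.9] w 0.0005157784375626245
box-frame tcp [-66.9  26.1 140.6] tool yaw -0.386
```

View pics/m3.png

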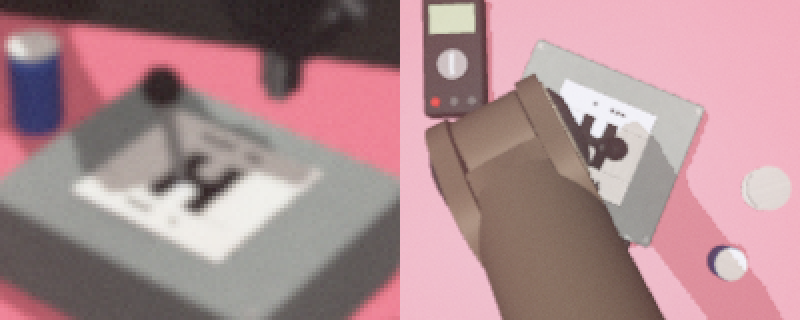

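The lever now stands at the right of the crossbar, with the ball at crop (618,147) in the top view. Next I line up behind it.

Call:
step_arm --motion '[0,20,0,0,0,25,0,0,0,14,0,0,10,0,0,0,10,0,0,0,5,0,0,0,0,0,0,0]'

```text
t: 9.13
tool_pos: [530.8, 82.4, 141.3]
tcp_rot: [-3.081, 0.609, -0.002]
ft_force: [0.9, 1.2, -0.2]
width: 0.002
grip_force: 0.0
```

```bash
python3 -c "
from h import *
B()"
```

```text
t 9.13 tcp [530.8  82.4 141.3] rot [-3.081e+00  6.090e-01 -2.000e-03] F [ 0.9  1.2 -0.2] w 0.0023733117284325833
box-frame tcp [-35.6 -32.  141.3] tool yaw -0.39
```

Call:
step_arm --motion '[3,0,0,0,3,0,0,0,3,0,0,0,3,0,0,0,3,0,0,0,3,0,0,0]'

```text
t: 9.63
tool_pos: [545.3, 76.0, 141.3]
tcp_rot: [3.083, -0.606, -0.001]
ft_force: [-2.8, -0.1, 2.4]
width: -0.004
grip_force: 1.4
```

Call:
step_arm --motion '[3,0,0,0,3,0,0,0,3,0,0,0,3,0,0,0,3,0,0,0]'

```text
t: 10.05
tool_pos: [559.6, 70.0, 141.2]
tcp_rot: [-3.082, 0.607, 0.0]
ft_force: [-1.8, -0.3, 1.1]
width: 0.0
grip_force: 1.3
```

```bash
python3 -c "
from h import *
B()
p=camera('scene');cv2.imwrite('pics/s4.png',cv2.resize(p['color'][170:260,280:400,::-1],(600,450),interpolation=3))"
```

```text
t 10.05 tcp [559.6  70.  141.2] rot [-3.082  0.607  0.   ] F [-1.8 -0.3  1.1] w 0.00041708645580298634
box-frame tcp [ -4.3 -32.5 141.2] tool yaw -0.389
```

View pics/s4.png

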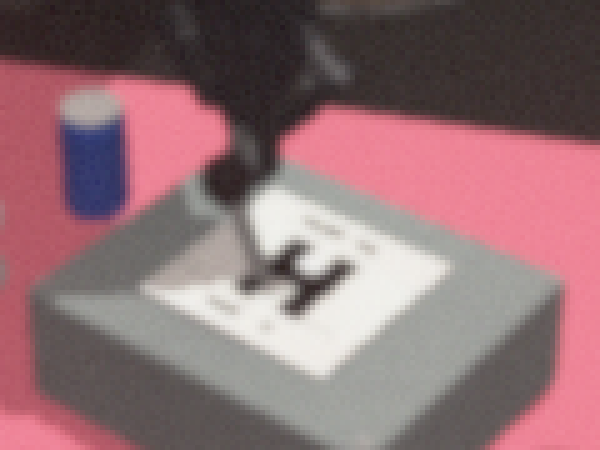

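The ball, at crop (225,180), is moving forward in the right slot. I continue to the stop.

Call:
step_arm --motion '[3,0,0,0,3,0,0,0,3,0,0,0,3,0,0,0,3,0,0,0,2,0,0,0,2,0,0,0]'

```text
t: 10.68
tool_pos: [576.9, 62.5, 141.0]
tcp_rot: [3.082, -0.607, -0.001]
ft_force: [-3.1, 1.6, -2.1]
width: 0.002
grip_force: 1.5
```

Call:
step_arm --motion '[1.5,0,0,0,1.5,0,0,0,1,0,0,0,0,0,0,0]'

```text
t: 11.02
tool_pos: [580.7, 61.1, 141.3]
tcp_rot: [3.082, -0.607, -0.0]
ft_force: [-3.5, 0.9, -2.7]
width: 0.002
grip_force: 1.3
```

Call:
step_arm --motion '[1,0,0,0,1,0,0,0,0,0,0,0]'

```text
t: 11.27
tool_pos: [582.6, 60.5, 141.3]
tcp_rot: [3.082, -0.607, 0.0]
ft_force: [-3.3, 0.3, -2.1]
width: -0.002
grip_force: 1.4
```

```bash
python3 -c "
from h import *
B()"
```

```text
t 11.27 tcp [582.6  60.5 141.3] rot [ 3.082 -0.607  0.   ] F [-3.3  0.3 -2.1] w -0.0017682702402639062
box-frame tcp [ 20.6 -32.4 141.3] tool yaw -0.389
```

Call:
step_arm --motion '[1,0,0,0,1,0,0,0,0,0,0,0]'

```text
t: 11.52
tool_pos: [584.1, 60.0, 141.2]
tcp_rot: [3.082, -0.607, -0.001]
ft_force: [-4.6, 1.2, -1.9]
width: 0.003
grip_force: 2.3
```

Call:
step_arm --motion '[1,0,0,0,1,0,0,0,0,0,0,0]'

```text
t: 11.77
tool_pos: [585.0, 59.6, 140.9]
tcp_rot: [3.082, -0.606, -0.004]
ft_force: [-6.6, 2.4, -1.6]
width: -0.005
grip_force: 3.6
```

Call:
step_arm --motion '[1,0,0,0,1,0,0,0,0,0,0,0]'

```text
t: 12.02
tool_pos: [586.0, 59.3, 140.6]
tcp_rot: [3.082, -0.605, -0.007]
ft_force: [-8.4, 3.4, -0.7]
width: 0.0
grip_force: 5.0
```

Call:
step_arm --motion '[-10,0,0,0,-20,0,0,0,-30,0,0,0,-30,0,-20,0,-30,0,-30,0,-30,0,-30,0,-30,0,-20,0,0,0,0,0]'

```text
t: 12.68
tool_pos: [421.2, 129.4, 245.2]
tcp_rot: [-3.08, 0.6, -0.013]
ft_force: [0.1, -0.2, -0.2]
width: -0.003
grip_force: 0.0
```

Call:
step_arm --motion '[0,-35,-10,0,0,-35,-10,0,0,-35,-10,0,0,-35,0,0,0,-35,0,0,0,-35,0,0,0,-30,0,0,0,0,0,0]'

```text
t: 13.35
tool_pos: [514.6, 354.3, 269.8]
tcp_rot: [-3.079, 0.6, -0.001]
ft_force: [-2.1, -0.7, 0.3]
width: -0.003
grip_force: 0.0
```

```bash
python3 -c "
from h import *
B()
for n,px in(('top',0),('scene',0)):
  p=camera(n);cv2.imwrite('pics/%s5.png'%n,p['color'][:,:,::-1])
  b=knobpx(p);print(n,b,proj(p,kn(C,Y,.25,.35)),proj(p,kn(C,Y,.25,.3)))
  for l in('meter','spool','can'):
    r=place_of(l,p)[:1];print(l,[np.array(q['point'])*[640,400] for q in r])
a=cv2.imread('pics/scene5.png')[150:310,230:430];b=cv2.imread('pics/top5.png')[130:290,200:400]
cv2.imwrite('pics/m5.png',np.hstack([cv2.resize(x,(400,320),interpolation=3) for x in(a,b)]))
"
```

```text
t 13.35 tcp [514.6 354.3 269.8] rot [-3.079e+00  6.000e-01 -1.000e-03] F [-2.1 -0.7  0.3] w -0.0029154680930202842
box-frame tcp [-154.8  213.   269.8] tool yaw -0.385
top (array([312.576, 186.68 ]), 0.66) [314.54744254 185.81938329] [313.7706886  188.17451584]
meter [array([228.928, 158.08 ])]
spool [array([379.328, 222.92 ])]
can []
scene (array([297.6, 212.2]), 0.49) [319.59857997 211.9035502 ] [320.91248631 210.15290337]
meter [array([399.616, 291.6  ])]
spool [array([270.72, 220.92])]
can [array([295.808, 210.48 ])]
```

View pics/m5.png

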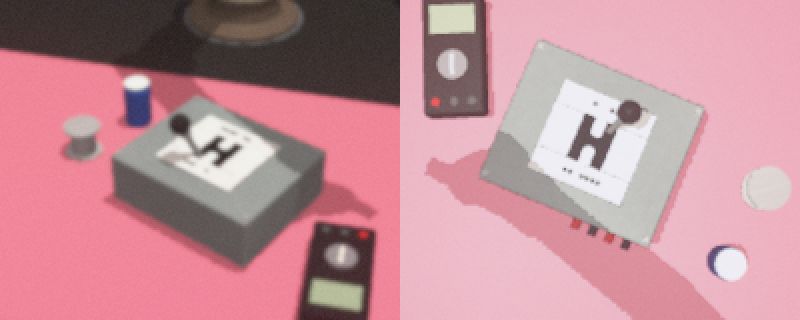

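The ball is at (314.5,186) in the top view and (320,212) in the scene view. Both match fore 0.35, across 0.25; the bystanders haven't moved and the hand is clear.

```bash
python3 -c "
from h import *
print(close_job())"
```

```text
the job is handed in; nothing more can be done
None
```

The lever is fully home in the third slot (right forward), the meter, spool and can stand where they were, the hand is clear, and the job is handed in; the hand-in returned no verdict, so this rests on the final camera views.

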